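# Nip a bound book in the table-top press

### The arm

A 6-joint arm with a two-finger parallel gripper is mounted at the origin on the work surface. World frame = base frame: x ahead of the robot, y to its left, z up, the work surface at z = 0. Lengths are in mm, angles in rad, forces in N, time in s.
With the tool pointing down it reaches from about 325 to 900 mm from the base axis. Payload 6.1 kg.
Tool frame: the origin (TCP) lies between the finger pads; the fingertips stand ctrl.tip_extent ahead of it and the grasp point (between the pads) lies 8 mm behind it (ctrl.tip_extent is the distance from the TCP to the fingertips, in mm); z points along the fingers, x is the direction in which the jaws open and shut, and the axes are right-handed (so a half turn about z gives the same grasp; the last joint's range is limited). The gripper opens to 85 mm and grips with 20 to 120 N. Pads are 22 mm wide; open, the fingers measure 114 mm over their backs; the gripper's body (76 mm by 85 mm) begins 54 mm behind the grasp point. The pads swing forward as they close: fully open they stand 13 mm farther back than shut.
Start: joints at [1.135, 0.22, 1.526, -0, 1.395, -0.126], TCP at [190.541, 595.239, 242.3] pointing down, gripper open.
Joint ranges: [-2.98, 2.98], [-0.91, 2.08], [0.09, 2.57], [-1.24, 4.39], [0.2, 2.65], [-2.68, 2.68]. Speed limits (rad/s): [2.57, 2.57, 3.01, 3.14, 3.14, 3.14].

### API

Orientations are given as a rotation vector (axis times angle).
In Python, from rig import ctrl gives the robot as it stands. The module is installed in compiled form; this text tells all that it offers.
- The arm moves only by the tool servo_tool, never from a script. Its argument "moves" is a list of rows, each a list of 2 entries, a list of its own where there are three numbers: the shift along the tool's x, y, z in mm, then the turn, a rotation vector about the tool's x, y, z in degrees. In form: [[[dx, dy, dz], [ax, ay, az]], ...]. A call has exactly 8 rows; each row is the pose to reach, as a shift and turn from the pose commanded when the call began, along the tool's axes at that moment; what a row does not reach only later rows make up. A row lasts 1/10 s, in which the tool goes at most 50 mm and 8.59 degrees, less where a joint would pass 70% of its speed; a pose out of reach is approached as far as the arm can. A call with a gripper value outside its range is refused whole. "hand" is the finger opening in mm, from 0 to 85.4, set as the call begins (left out, the last holds). The fingers move at their own pace and stop on an object; the grip force is fixed at half the most. Time passes only in rows, so rows that repeat a pose let the fingers close, or fill a call up. It gives the time, the measured TCP pose, the force and the opening at its end, in the units of the state.
- ctrl.get_state(): the state, without advancing time (a new reading comes with each control period).
- ctrl.snapshot(name): name is "side" or "top" or "wrist"; returns a dict with "image" (384x512x3 uint8, red, green, blue), "vertical_fov" (degrees; the focal length in pixels is half the picture's height over the tangent of half this angle, whatever the lens; pixels are square), "cx", "cy" (the principal point, pixels), "xyz" and "attitude" of the camera in the world. Camera axes: x right, y up, looking along -z (the intrinsics and any distortion apply to the point x, -y, -z); pixel columns grow to the right and rows downward; lengths in mm; the calibration is good to about 2 mm. A picture is of the moment at which its call begins. There is no depth.
- ctrl.sign_off(): hands the job in, once; it reports no verdict.
The state is a dict: "clock": time; "joint_pos": joint angles; "dq": joint speeds; "tau": joint torques, N m; "position": TCP position; "tcp_rot": TCP orientation; "wrist_force": force on the tool from outside, world axes, zero at the start; "moment": the same for the moment, N m; "gripper_width": opening from 0.0 (shut) to 1.0 (fully open).
Only numpy, scipy, OpenCV 4.12 (cv2) and the standard library are available. Lean on these libraries where they do the work, as an engineer would, in place of code of your own. Each camera call takes 0.05 s, during which the arm holds its last target. There are 200 camera calls.

### The job

Gently push the book straight back into the press until its spine rests against both guide pins, then wind the press down with the small black knob that stands down in the channel of the bridge: clockwise until you feel the platen bite on the book, then about a quarter turn more and no further. Keep from leaning on the channel, leave the palette, jar and bone folder where they lie, and let go when the book is nipped.

Things in the scene. Friction and masses are not known exactly. Their poses are not given: they have to be found in the camera images.
- press: table-top nipping press, grey, fixed: base plate 300 mm (x, from -160 to +140) by 320 mm (y), 25 mm thick, two cheeks at y = +/-137 mm that carry the bridge, two guide pins at the back. Origin: on the table under the axis of the screw; x points to the back, away from the robot, y left, z up. A book resting on both pins has its middle at x = 0
- pins_mid (a point): point on the base's top, 25 mm high, midway between the two upright steel guide pins, which are 12 mm thick, stand 78 mm tall at x = +96 mm, y = +/-75 mm of the press, and meet the spine of the book at x = +90 mm
- bridge: steel channel on top of the cheeks, along the press's y, flanges upward, ends open. Origin and axes as the press. Web 90 mm wide (x), 300 mm long, top at 112 mm height; flanges 5 mm thick, inner faces at x = +/-40 mm, upper edges (lips) at 158 mm height. A brass nut 26 mm across and 7 mm high lies on the web under the knob
- screw: upright steel screw that carries the knob on top and the platen at its foot. Origin: on its axis at the underside of the knob, 132 mm high at the start. This reading does not turn; it goes down 10 mm for a full turn of the knob (1.59 mm per rad)
- knob_top (a point): middle of the top of a round black fluted knob, 32 mm across, 26 mm high, upright axis; top level with the lips at the start, sinking as it is wound. Clockwise from above lowers the platen. Stiff: about 0.24 Nm of friction against any turning, so it stays where it is left, can be turned 8.6 rad. After the bite the torque rises about 0.085 Nm per rad (to about 0.37 Nm at a quarter turn)
- platen (a point): middle of the platen's upper face, 90 mm high at the start. The platen, 176 by 190 mm, hangs level over the base on a stiff spring and is faced with grey felt packing, changed from job to job: at the start its underside is 1.5 to 8.5 mm above the book. After the bite it presses on the book with about 54 N more for each rad turned (about 85 N at a quarter turn)
- book: closed hardback book lying flat on the base under the platen, blue cloth covers, pale page edges, 180 mm deep (x), 190 mm wide (y), 36.5 mm thick, 0.6 to 1.1 kg. Origin: centre of its underside; its spine faces +x, to the pins. It starts sticking out at the front, 25 to 45 mm short of home and up to 0.1 rad askew
- palette: white oval plastic paint palette, 185 mm long (its y) by 116 mm, 6 mm thick, lying beside the press on its left; to be left alone. Origin: near the centre of its underside
- paint_jar: small amber glass jar with a lid, 52 mm across, 60 mm high, standing on the right of the press; to be left alone. Origin: centre of its underside
- bone_folder: bone folder, a flat cream strip 141 mm by 22 mm, 6 mm thick, lying on the right of the press; to be left alone. Origin: centre of its straight part's underside

How it is judged (in metres and radians):
On the way, in this order (a step that is already met when the one before it is completed fails the run):
1. the book rests against both guide pins: within 5 mm of home, square to within 0.05 rad (x of book in the frame of press above -0.005 m and angle between the x axis of book and the x axis of press, either way round below 0.05 rad), for 0.2 s.
2. the platen bites on the book (over 5 N) (contact force between screw and book above 5 N), for 0.2 s.
At the end, for the whole second after the job is handed in: The book lies flat on the base, its spine within 5 mm of both guide pins, square to the press within 0.05 rad and within 30 mm of its middle line, and the platen presses on it with 55 to 118 N (a quarter turn past the bite gives about 85 N; 1.0 to 2.2 rad past the bite passes); everything at rest (all of step 1 and y of book in the frame of press between -0.03 and 0.03 m and z of book in the frame of press below 0.028 m and contact force between screw and book between 55 and 118 N and linear speed of book below 0.01 m/s); the robot touches nothing.
It fails at once if the screw is overtightened: the platen presses on the book with over 140 N (2.6 rad past the bite) (contact force between screw and book above 140 N).
It fails at once if the book is shoved with over 30 N (contact force between the fingers and book above 30 N).
It fails at once if the fingers or the arm lean on the channel with over 15 N (contact force between any of the fingers, the arm and bridge above 15 N).
It fails at once if the palette, the jar or the bone folder is moved by more than 20 mm (distance of any of palette, paint_jar, bone_folder from where it was at the start of the episode above 0.02 m).
It also fails if it takes over 72 s, if anything falls off the work surface, if the arm or the gripper's body presses on something with over 40 N, if the wrist force passes 120 N, or if a joint passes its speed limit or range.

## Working session

There is one attempt and no reset: what is moved stays moved. The work goes in short steps, Python scripts to look and compute and a tool call to move; the robot and the scene stay as the last step left them, time stands still between calls to the robot, and variables do not carry over. Pictures are saved under pics/ and viewed, about 8 in all and at most 12, crops included, and the job is handed in when it is done.

Besides the shell and the picture viewer there is one more tool, called after "Request:" by a JSON object that holds its "op" and its "data", one argument or row to a line. servo_tool: Moves the arm, as the interface text tells. Its arguments: {"type":"object","properties":{"moves":{"type":"array","items":{"type":"array"}},"hand":{"type":"number"}},"required":["moves"]}

```bash
mkdir -p pics; ls; python3 - <<'E'
from rig import ctrl
import cv2
print(ctrl.tip_extent); s=ctrl.get_state(); print(s)
for n in ["side","top"]:
    d=ctrl.snapshot(n); cv2.imwrite(f"pics/{n}0.png",d["image"][:,:,::-1])
    print({k:v for k,v in d.items() if k!="image"})
E
```

```text
pics
11.0
{'clock': 0.0, 'joint_pos': array([ 1.13491606e+00,  2.21262186e-01,  1.52763790e+00, -1.27044777e-05,
        1.39470762e+00, -1.26119910e-01]), 'dq': array([-0.00013941,  0.00157755,  0.00109466, -0.00039601,  0.00169693,
       -0.00073844]), 'tau': array([-2.90622875e-04, -4.96913338e+01, -3.89393771e+01, -1.94612799e-04,
        1.09488505e-02, -4.87336865e-05]), 'position': array([190.28248401, 594.69853326, 241.16271515]), 'tcp_rot': array([ 2.53673575,  1.85158902, -0.0027607 ]), 'wrist_force': array([-0.3339614 ,  0.31937437, -0.45266484]), 'moment': array([-0.02608775, -0.04889671, -0.00458034]), 'gripper_width': 0.9958263851566295}
{'vertical_fov': 56.015540165336844, 'cx': 250.49327457828053, 'cy': 192.24703380424498, 'xyz': array([487.49158644, 686.66458031, 654.89397496]), 'attitude': array([ 0.09813376, -1.24630333, -2.7234395 ])}
{'vertical_fov': 51.08343837229753, 'cx': 248.6390360112968, 'cy': 185.84726106186258, 'xyz': array([ 439.68960941,   51.65944156, 1148.98968889]), 'attitude': array([ 0.09577378, -0.13558726, -1.5499629 ])}
```

```bash
python3 - <<'E'
import cv2
for n in ["side","top"]:
    im=cv2.imread(f"pics/{n}0.png"); cv2.imwrite(f"pics/{n}0b.png",cv2.resize(im,(768,576),interpolation=cv2.INTER_CUBIC))
E
```

```text
(no output)
```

View pics/top0b.png

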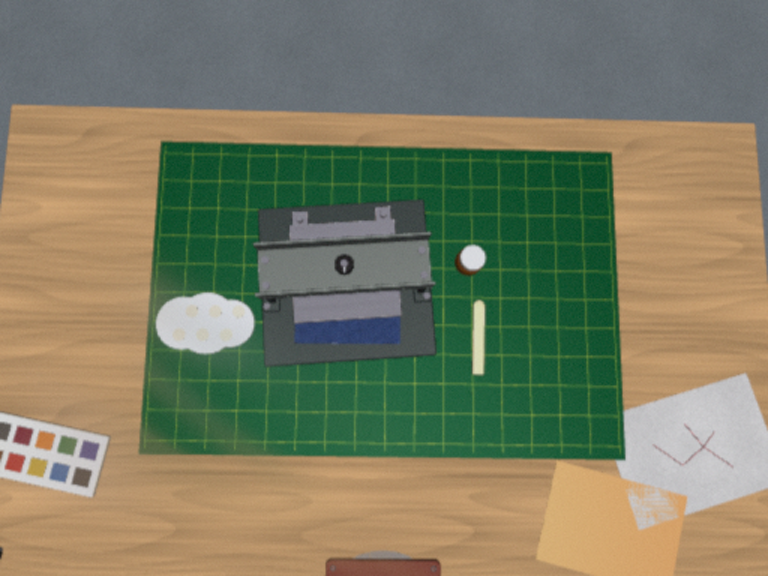

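View pics/side0b.png

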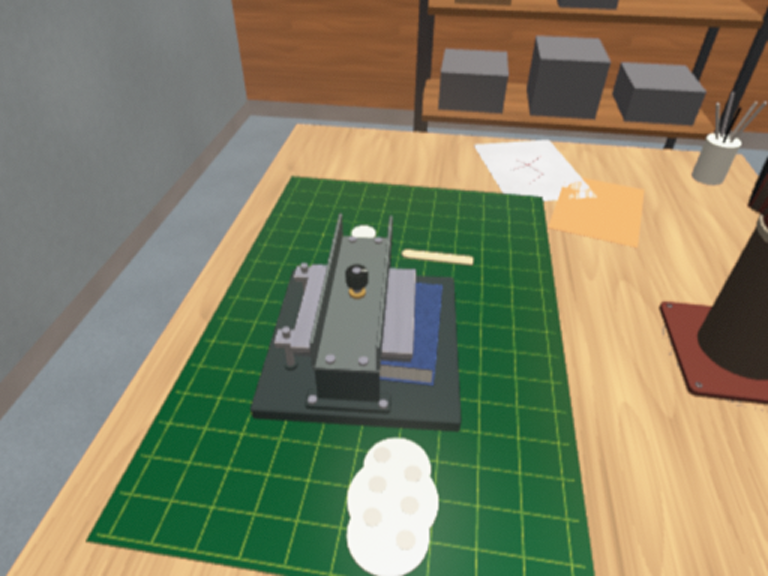

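The top view shows the press around (345,265) in the 1.5x picture and the book's blue front strip at rows 320–345. The palette is on the left, the jar and folder on the right. Next I'll view an enlarged crop.

```bash
python3 - <<'E'
import cv2
im=cv2.imread("pics/top0.png")[128:248,162:302]; im=cv2.resize(im,None,fx=5,fy=5,interpolation=cv2.INTER_CUBIC)
for i in range(0,140,20): cv2.putText(im,str(162+i),(i*5,10),0,.4,(0,255,255),1); cv2.line(im,(i*5,0),(i*5,599),(0,255,255),1) if i%20==0 else 0
for i in range(0,120,20): cv2.putText(im,str(128+i),(0,i*5+10),0,.4,(0,255,255),1); cv2.line(im,(0,i*5),(699,i*5),(0,255,255),1)
cv2.imwrite("pics/crop1.png",im)
E
```

```text
(no output)
```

View pics/crop1.png

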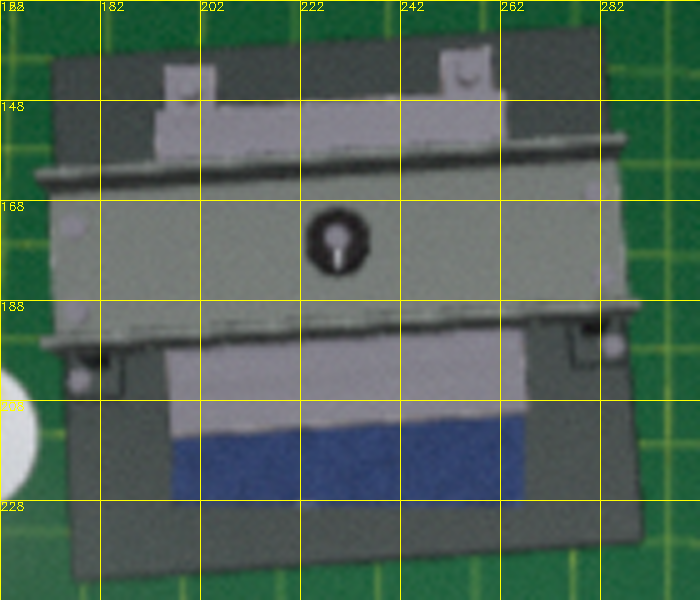

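```bash
cat > h.py <<'E'
import numpy as np
from scipy.spatial.transform import Rotation as R
from scipy.optimize import least_squares
TOP=dict(f=192/np.tan(np.radians(51.08343837229753/2)),c=(248.6390360112968,185.84726106186258),p=np.array([439.68960941,51.65944156,1148.98968889]),r=[0.09577378,-0.13558726,-1.5499629])
SIDE=dict(f=192/np.tan(np.radians(56.015540165336844/2)),c=(250.49327457828053,192.24703380424498),p=np.array([487.49158644,686.66458031,654.89397496]),r=[0.09813376,-1.24630333,-2.7234395])
def proj(c,P):
    q=R.from_rotvec(c['r']).inv().apply(np.atleast_2d(P)-c['p']); return np.c_[c['c'][0]-c['f']*q[:,0]/q[:,2],c['c'][1]+c['f']*q[:,1]/q[:,2]]
def ray(c,uv,z):
    uv=np.atleast_2d(uv); d=R.from_rotvec(c['r']).apply(np.c_[(uv[:,0]-c['c'][0])/c['f'],-(uv[:,1]-c['c'][1])/c['f'],-np.ones(len(uv))]); return c['p']+d*((z-c['p'][2])/d[:,2])[:,None]
def w(pose,P):
    return R.from_euler('z',pose[2]).apply(np.atleast_2d(P))+[pose[0],pose[1],0]
def l(pose,P):
    return R.from_euler('z',-pose[2]).apply(np.atleast_2d(P)-[pose[0],pose[1],0])
E
cat > fit.py <<'E'
from h import *
c=lambda X,Y:(162+X/5,128+Y/5)
obj=np.array([[140,160,25],[140,-160,25],[-160,-160,25],[-160,160,25],[0,0,158],[45,150,158],[45,-150,158],[-45,-150,158],[-45,150,158]],float)
pix=np.array([c(52,58),c(598,28),c(642,540),c(75,578),c(338,241),c(38,171),c(625,137),c(639,308),c(42,346)])
s=least_squares(lambda p:(proj(TOP,w(p,obj))-pix).ravel(),[600,50,0],loss='soft_l1')
print(s.x,(proj(TOP,w(s.x,obj))-pix).round(1).tolist())
so=np.array([[140,160,25],[-160,160,25],[0,0,158],[-45,150,158],[45,150,158]],float)
ps=np.array([(258,415),(459,423),(357,270),(381,360),(318,360)])/1.5
print(proj(SIDE,w(s.x,so))-ps)
b=l(s.x,ray(TOP,[c(172,502),c(523,506)],61.5)); print('book front corners in press',b)
print('platen front',l(s.x,ray(TOP,[c(172,437),c(526,412)],90)), 'world',ray(TOP,[c(172,502),c(523,506)],61.5))
print('book left front (side) top', l(s.x,ray(SIDE,[(434/1.5,370/1.5),(442/1.5,282/1.5)],61.5)))
E
python3 fit.py
```

```text
[6.11641778e+02 7.58586035e+01 8.27896967e-02] [[-0.7, -0.4], [1.2, -0.9], [0.9, 1.0], [-1.0, 1.2], [-0.1, -0.3], [-1.1, -0.3], [0.7, -0.7], [0.8, 0.3], [-0.5, 0.3]]
[[ -5.00731444  -6.27944939]
 [  2.46286544  -2.58600472]
 [  0.57293712  -1.86899913]
 [  0.29155873 -11.19042085]
 [ -4.99550781 -13.85437072]]
book front corners in press [[-120.48727574   98.19494444   61.5       ]
 [-135.07655354  -90.06136457   61.5       ]]
platen front [[-87.90700022  93.72915486  90.        ]
 [-86.84142565 -93.18776918  90.        ]] world [[483.44693793 163.75350566  61.5       ]
 [484.47551445 -25.06446737  61.5       ]]
book left front (side) top [[-117.90036729  105.37621606   61.5       ]
 [-132.44104246  -91.13288367   61.5       ]]
```

```bash
cat >> h.py <<'E'
PRESS=[611.6,75.9,0.083]
def st():
    from rig import ctrl
    s=ctrl.get_state(); M=R.from_rotvec(s['tcp_rot']); m=M.as_matrix()
    print('t',round(s['clock'],2),'world',s['position'].round(1),'press',l(PRESS,s['position'])[0].round(1),'yaw-press deg',np.degrees(np.arctan2(m[1,0],m[0,0])-PRESS[2]).round(1),'tilt',np.degrees(M.inv().apply([0,0,-1])[:2]).round(2),'q6',s['joint_pos'][5].round(2),'F',s['wrist_force'].round(1),'M',s['moment'].round(3),'tau6',s['tau'][5].round(3),'g',s['gripper_width'].round(3))
    return s,M
def go(lx,ly,z,yaw):
    s,M=st(); T=w(PRESS,[lx,ly,z])[0]
    a=np.radians(yaw)+PRESS[2]; x=[np.cos(a),np.sin(a),0]; G=R.from_matrix(np.c_[x,np.cross([0,0,-1],x),[0,0,-1]])
    print('shift',M.inv().apply(T-s['position']).round(1),'turn',np.degrees((M.inv()*G).as_rotvec()).round(1))
E
python3 -c "
from h import *
go(-165,0,200,90)"
```

```text
Traceback (most recent call last):
  File "h.py", line 21, in go
    s,M=st(); T=w(PRESS,[lx,ly,z])[0]
        ~~^^
  File "h.py", line 18, in st
    print('t',round(s['clock'],2),'world',s['position'].round(1),'press',l(PRESS,s['position'])[0].round(1),'yaw-press deg',np.degrees(np.arctan2(m[1,0],m[0,0])-PRESS[2]).round(1),'tilt',np.degrees(M.inv().apply([0,0,-1])[:2]).round(2),'q6',s['joint_pos'][5].round(2),'F',s['wrist_force'].round(1),'M',s['moment'].round(3),'tau6',s['tau'][5].round(3),'g',s['gripper_width'].round(3))
                                                                                                                                                                                                                                                                                                                                                                   ^^^^^^^^^^^^^^^^^^^^^^^^
AttributeError: 'float' object has no attribute 'round'
```

```bash
sed -i "s/s\['gripper_width'\].round(3)/round(s['gripper_width'],3)/" h.py
python3 -c "
from h import *
go(-165,0,200,90)"
```

```text
t 0.1 world [190.3 594.8 241.3] press [-376.8  552.   241.3] yaw-press deg 67.5 tilt [0.1  0.01] q6 -0.13 F [ 0.3  0.2 -0.6] M [0.031 0.041 0.035] tau6 -0.0 g 0.998
shift [-428.8  407.    42. ] turn [ -0.    0.1 -22.5]
```

Request:
{"op": "servo_tool", "data": {
  "moves": [
    [[-429,407,0],[0,0,-22.5]],
    [[-429,407,0],[0,0,-22.5]],
    [[-429,407,0],[0,0,-22.5]],
    [[-429,407,0],[0,0,-22.5]],
    [[-429,407,0],[0,0,-22.5]],
    [[-429,407,0],[0,0,-22.5]],
    [[-429,407,0],[0,0,-22.5]],
    [[-429,407,0],[0,0,-22.5]]
  ],
  "hand": 85
}}

```text
clock: 0.9
position: [364.1, 233.8, 242.1]
tcp_rot: [2.127, 2.312, 0.0]
wrist_force: [1.2, -0.1, 0.1]
gripper_width: 0.996
```

```bash
python3 -c "
from h import *
go(-165,0,120,90)"
```

```text
t 0.9 world [364.1 233.8 242.1] press [-233.5  177.9  242.1] yaw-press deg 90.0 tilt [-0.   -0.01] q6 -1.27 F [ 1.2 -0.1  0.1] M [ 0.009 -0.005  0.004] tau6 1.579 g 0.996
shift [-177.9   68.5  122.1] turn [ 0. -0.  0.]
```

Request:
{"op": "servo_tool", "data": {
  "moves": [
    [[-178,68,0],[0,0,0]],
    [[-178,68,30],[0,0,0]],
    [[-178,68,60],[0,0,0]],
    [[-178,68,90],[0,0,0]],
    [[-178,68,122],[0,0,0]],
    [[-178,68,122],[0,0,0]],
    [[-178,68,122],[0,0,0]],
    [[-178,68,122],[0,0,0]]
  ]
}}

```text
clock: 1.7
position: [447.6, 64.5, 122.2]
tcp_rot: [2.125, 2.311, 0.003]
wrist_force: [-0.8, 1.0, -0.3]
gripper_width: 0.996
```

```bash
python3 -c "
from h import *
go(-160,0,43,90)
from rig import ctrl
import cv2
d=ctrl.snapshot('wrist'); cv2.imwrite('pics/w1.png',cv2.resize(d['image'][:,:,::-1],(768,576)))
print(d['vertical_fov'],d['cx'],d['cy'],d['xyz'],d['attitude'])"
```

```text
t 1.7 world [447.6  64.5 122.2] press [-164.4    2.3  122.2] yaw-press deg 90.0 tilt [ 0.01 -0.15] q6 -1.69 F [-0.8  1.  -0.3] M [ 0.025 -0.022 -0.03 ] tau6 0.001 g 0.996
shift [-2.2  4.2 79.2] turn [0.1 0.  0. ]
64.42303357799139 254.71964005840235 192.43685513838142 [372.48407136  58.43492009 253.96006488] [-0.23158937 -0.25085522  1.64100106]
```

View pics/w1.png

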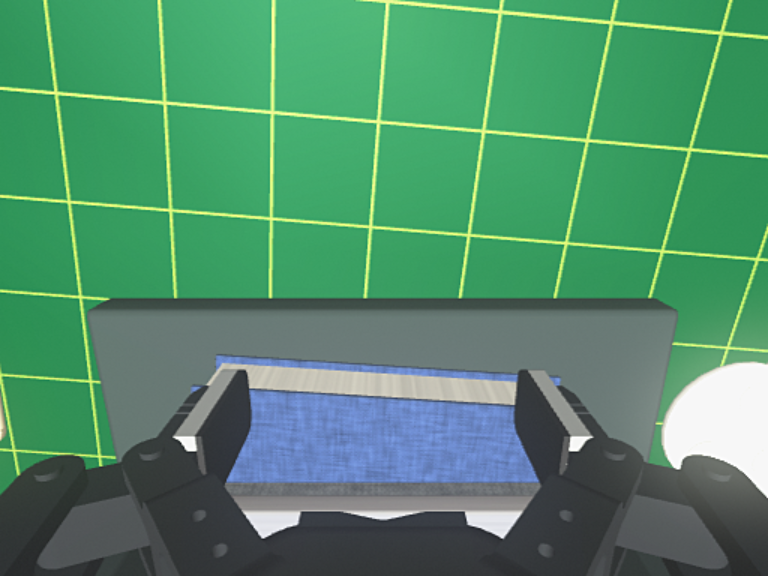

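Wrist view: the book's pale fore-edge spans (217,365) to (560,395), with the fingers just in front of it and clear of everything.

Request:
{"op": "servo_tool", "data": {
  "moves": [
    [[-2,0,40],[0,0,0]],
    [[-2,0,79],[0,0,0]],
    [[-2,2,79],[0,0,0]],
    [[-2,6,79],[0,0,0]],
    [[-2,9,79],[0,0,0]],
    [[-2,12,79],[0,0,0]],
    [[-2,15,79],[0,0,0]],
    [[-2,15,79],[0,0,0]]
  ]
}}

```text
clock: 2.55
position: [462.9, 63.1, 42.4]
tcp_rot: [2.126, 2.31, 0.002]
wrist_force: [0.1, -0.5, 0.9]
gripper_width: 0.998
```

Request:
{"op": "servo_tool", "data": {
  "moves": [
    [[0,3,0],[0,0,0]],
    [[0,6,0],[0,0,0]],
    [[0,9,0],[0,0,0]],
    [[0,12,0],[0,0,0]],
    [[0,15,0],[0,0,0]],
    [[0,18,0],[0,0,0]],
    [[0,21,0],[0,0,0]],
    [[0,21,0],[0,0,0]]
  ]
}}

```text
clock: 3.35
position: [480.5, 64.2, 40.5]
tcp_rot: [-2.126, -2.309, 0.007]
wrist_force: [-6.7, -3.3, 5.2]
gripper_width: 0.993
```

```bash
python3 -c "
from h import *
go(-101,0,43,90)"
```

```text
t 3.35 world [480.5  64.2  40.5] press [-131.6   -0.8   40.5] yaw-press deg 90.0 tilt [0.04 0.31] q6 -1.68 F [-6.7 -3.3  5.2] M [-0.764  0.923 -0.365] tau6 -0.362 g 0.993
shift [ 0.8 30.6 -2.6] turn [-0.3  0.  -0. ]
```

Request:
{"op": "servo_tool", "data": {
  "moves": [
    [[0,2,-1],[0,0,0]],
    [[0,5,-1],[0,0,0]],
    [[0,8,-1],[0,0,0]],
    [[0,11,-1],[0,0,0]],
    [[0,14,-1],[0,0,0]],
    [[0,17,-1],[0,0,0]],
    [[0,20,-1],[0,0,0]],
    [[0,20,-1],[0,0,0]]
  ]
}}

```text
clock: 4.15
position: [500.7, 66.5, 41.1]
tcp_rot: [-2.125, -2.309, 0.005]
wrist_force: [-5.0, -1.3, 0.2]
gripper_width: 0.994
```

```bash
python3 -c "
from h import *
go(-101,0,43,90)"
```

```text
t 4.15 world [500.7  66.5  41.1] press [-1.113e+02 -1.000e-01  4.110e+01] yaw-press deg 90.0 tilt [-0.02  0.26] q6 -1.68 F [-5.  -1.3  0.2] M [-0.107  0.78   0.057] tau6 0.023 g 0.994
shift [ 0.1 10.3 -1.9] turn [-0.3 -0.   0. ]
```

Request:
{"op": "servo_tool", "data": {
  "moves": [
    [[0,1,0],[0,0,0]],
    [[0,2,0],[0,0,0]],
    [[0,3,0],[0,0,0]],
    [[0,4,0],[0,0,0]],
    [[0,5,0],[0,0,0]],
    [[0,6,0],[0,0,0]],
    [[0,6,0],[0,0,0]],
    [[0,6,0],[0,0,0]]
  ]
}}

```text
clock: 4.95
position: [507.2, 67.1, 41.4]
tcp_rot: [-2.126, -2.31, 0.003]
wrist_force: [-4.1, -0.4, -3.0]
gripper_width: 0.994
```

Request:
{"op": "servo_tool", "data": {
  "moves": [
    [[0,0.5,0],[0,0,0]],
    [[0,1,0],[0,0,0]],
    [[0,1.5,0],[0,0,0]],
    [[0,2,0],[0,0,0]],
    [[0,2,0],[0,0,0]],
    [[0,2,0],[0,0,0]],
    [[0,2,0],[0,0,0]],
    [[0,2,0],[0,0,0]]
  ]
}}

```text
clock: 5.75
position: [510.5, 67.2, 42.4]
tcp_rot: [2.127, 2.311, 0.0]
wrist_force: [-3.1, 0.2, -2.8]
gripper_width: 0.997
```

```bash
python3 -c "
from h import *
go(-101,0,43,90)"
```

```text
t 5.75 world [510.5  67.2  42.4] press [-101.4   -0.3   42.4] yaw-press deg 90.0 tilt [ 0.   -0.02] q6 -1.68 F [-3.1  0.2 -2.8] M [-0.07   0.527  0.013] tau6 0.036 g 0.997
shift [ 0.3  0.4 -0.6] turn [ 0.  0. -0.]
```

Request:
{"op": "servo_tool", "data": {
  "moves": [
    [[0,0.5,0],[0,0,0]],
    [[0,1,0],[0,0,0]],
    [[0,1.5,0],[0,0,0]],
    [[0,1.5,0],[0,0,0]],
    [[0,1.5,0],[0,0,0]],
    [[0,1.5,0],[0,0,0]],
    [[0,1.5,0],[0,0,0]],
    [[0,1.5,0],[0,0,0]]
  ]
}}

```text
clock: 6.55
position: [511.7, 67.3, 42.4]
tcp_rot: [-2.127, -2.311, 0.001]
wrist_force: [-5.1, -0.4, -0.9]
gripper_width: 0.992
```

Request:
{"op": "servo_tool", "data": {
  "moves": [
    [[0,0.5,0],[0,0,0]],
    [[0,1,0],[0,0,0]],
    [[0,1.5,0],[0,0,0]],
    [[0,1.5,0],[0,0,0]],
    [[0,1.5,0],[0,0,0]],
    [[0,1.5,0],[0,0,0]],
    [[0,1.5,0],[0,0,0]],
    [[0,1.5,0],[0,0,0]]
  ]
}}

```text
clock: 7.35
position: [513.2, 67.4, 42.4]
tcp_rot: [-2.127, -2.311, 0.001]
wrist_force: [-4.3, -1.1, -1.1]
gripper_width: 0.994
```

Request:
{"op": "servo_tool", "data": {
  "moves": [
    [[0,0.5,0],[0,0,0]],
    [[0,1,0],[0,0,0]],
    [[0,1.5,0],[0,0,0]],
    [[0,1.5,0],[0,0,0]],
    [[0,1.5,0],[0,0,0]],
    [[0,1.5,0],[0,0,0]],
    [[0,1.5,0],[0,0,0]],
    [[0,1.5,0],[0,0,0]]
  ]
}}

```text
clock: 8.15
position: [513.3, 67.5, 42.4]
tcp_rot: [-2.125, -2.31, 0.004]
wrist_force: [-12.1, -1.6, 5.2]
gripper_width: 0.994
```

```bash
python3 -c "
from h import *
st()
from rig import ctrl
import cv2
d=ctrl.snapshot('top'); im=d['image'][128:248,162:302,::-1]; cv2.imwrite('pics/t2.png',cv2.resize(im,None,fx=5,fy=5,interpolation=cv2.INTER_CUBIC))"
```

```text
t 8.15 world [513.3  67.5  42.4] press [-98.7  -0.3  42.4] yaw-press deg 90.0 tilt [0.   0.22] q6 -1.68 F [-12.1  -1.6   5.2] M [-0.251  1.547  0.019] tau6 0.026 g 0.994
```

View pics/t2.png

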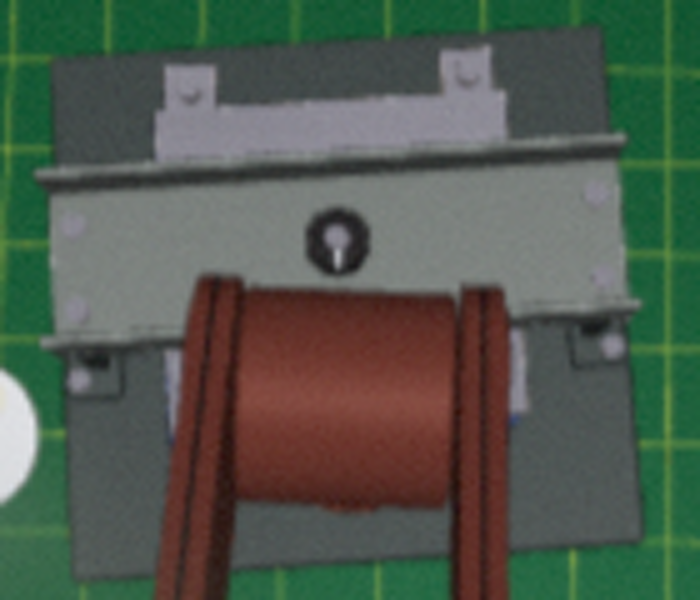

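Force jumped from 4 to 12 N with no further motion, so the book is on the pins. One small extra press will seat it square, then I retreat and rise.

Request:
{"op": "servo_tool", "data": {
  "moves": [
    [[0,0.3,0],[0,0,0]],
    [[0,0.6,0],[0,0,0]],
    [[0,0.9,0],[0,0,0]],
    [[0,1,0],[0,0,0]],
    [[0,1,0],[0,0,0]],
    [[0,1,0],[0,0,0]],
    [[0,1,0],[0,0,0]],
    [[0,1,0],[0,0,0]]
  ]
}}

```text
clock: 9.0
position: [513.2, 67.5, 42.2]
tcp_rot: [-2.124, -2.309, 0.007]
wrist_force: [-15.5, -2.3, 7.9]
gripper_width: 0.989
```

Request:
{"op": "servo_tool", "data": {
  "moves": [
    [[0,-15,0],[0,0,0]],
    [[0,-40,0],[0,0,0]],
    [[0,-60,-10],[0,0,0]],
    [[0,-60,-60],[0,0,0]],
    [[0,-60,-110],[0,0,0]],
    [[0,-60,-160],[0,0,0]],
    [[0,-60,-180],[0,0,0]],
    [[0,-60,-180],[0,0,0]]
  ]
}}

```text
clock: 9.8
position: [460.4, 62.6, 228.5]
tcp_rot: [2.121, 2.304, 0.014]
wrist_force: [1.0, 0.0, -0.3]
gripper_width: 0.998
```

```bash
python3 -c "
from h import *
go(0,0,215,90)
from rig import ctrl
import cv2
d=ctrl.snapshot('wrist'); cv2.imwrite('pics/w2.png',cv2.resize(d['image'][:,:,::-1],(768,576)))
print(d['xyz'],d['attitude'])"
```

```text
t 9.8 world [460.4  62.6 228.5] press [-151.8   -0.7  228.5] yaw-press deg 90.0 tilt [ 0.08 -0.77] q6 -1.69 F [ 1.   0.  -0.3] M [-0.056  0.019 -0.039] tau6 -0.0 g 0.998
shift [  0.8 151.6  15.6] turn [ 0.8  0.1 -0. ]
[383.88430752  56.64775337 359.49052964] [-0.2410584  -0.25872113  1.63941737]
```

View pics/w2.png

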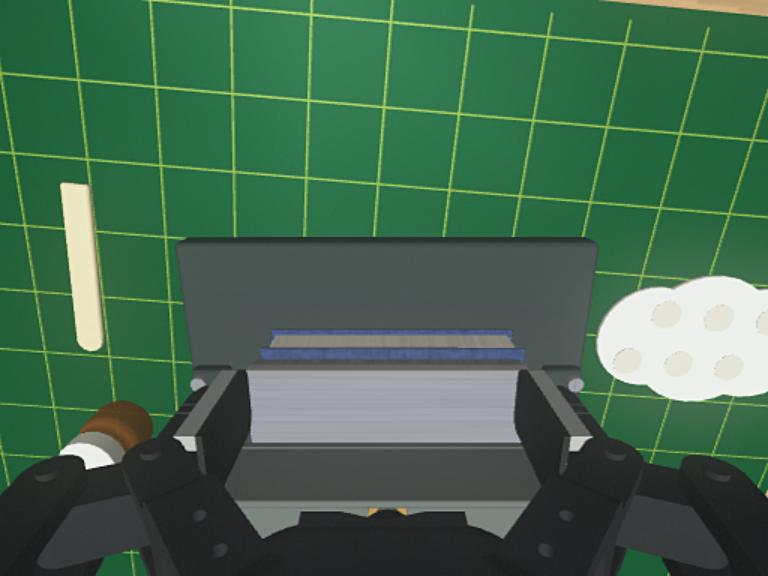

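Wrist view: the book's front edge (262–524, row 349) runs parallel to the base front (row 240), so it is square, and the other objects are untouched. Next I go over the knob.

Request:
{"op": "servo_tool", "data": {
  "moves": [
    [[0.8,45,0],[0.8,0,0]],
    [[0.8,90,5],[0.8,0,0]],
    [[0.8,130,10],[0.8,0,0]],
    [[0.8,151.6,15],[0.8,0,0]],
    [[0.8,151.6,15],[0.8,0,0]],
    [[0.8,151.6,15],[0.8,0,0]],
    [[0.8,151.6,15],[0.8,0,0]],
    [[0.8,151.6,15],[0.8,0,0]]
  ],
  "hand": 55
}}

```text
clock: 10.65
position: [606.4, 76.1, 207.5]
tcp_rot: [-2.121, -2.305, 0.016]
wrist_force: [0.4, -0.0, 0.3]
gripper_width: 0.643
```

```bash
python3 -c "
from h import *
go(0,0,142,90)
from rig import ctrl
import cv2
d=ctrl.snapshot('wrist'); cv2.imwrite('pics/w3.png',cv2.resize(d['image'][:,:,::-1],(768,576)))
W=dict(f=192/np.tan(np.radians(d['vertical_fov']/2)),c=(d['cx'],d['cy']),p=d['xyz'],r=d['attitude'])
print(proj(W,w(PRESS,[[0,0,158],[-16,0,158],[-45,0,158],[-45,50,158],[-45,-50,158]]))*1.5)"
```

```text
t 10.65 world [606.4  76.1 207.5] press [ -5.2   0.6 207.5] yaw-press deg 90.0 tilt [0.   0.79] q6 -1.66 F [ 0.4 -0.   0.3] M [-0.001 -0.041  0.017] tau6 -0.0 g 0.643
shift [-0.6  6.1 65.4] turn [-0.8  0.  -0. ]
[[380.41958289 342.82366604]
 [380.39883806 307.69826909]
 [380.35863629 239.62815334]
 [504.28895929 239.70133877]
 [256.45911489 239.55498609]]
```

View pics/w3.png

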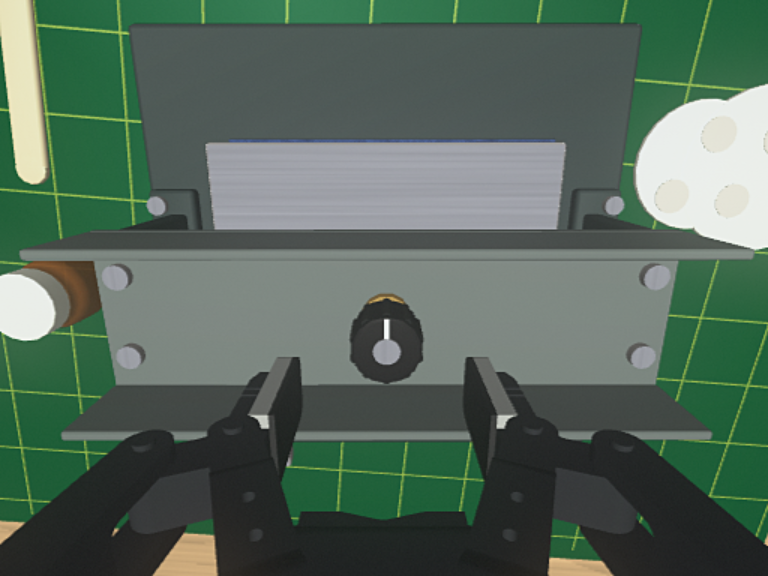

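```bash
python3 -c "
from h import *
from rig import ctrl
s,M=st()
d=ctrl.snapshot('wrist')
W=dict(f=192/np.tan(np.radians(d['vertical_fov']/2)),c=(d['cx'],d['cy']),p=d['xyz'],r=d['attitude'])
print('cam in tool',M.inv().apply(d['xyz']-s['position']))
for tz in (3,6,9,11):
  print(tz,(proj(W,s['position']+M.apply([[27.5,-11,tz],[-27.5,-11,tz]]))*1.5).round(1).tolist())
go(0,0,200,90)
t=ctrl.snapshot('side'); 
import cv2; cv2.imwrite('pics/s2.png',t['image'][:,:,::-1])
k=ray(W,[(386.5/1.5,351/1.5)],158); print('knob wrist',l(PRESS,k))
g=lambda X,Y:(162+X/5,128+Y/5)
print('knob top',l(PRESS,ray(TOP,[g(338,241)],158)), 'knob side', l(PRESS,ray(SIDE,[(357/1.5,269/1.5)],158)))
print('lip',l(PRESS,ray(W,[(386/1.5,250/1.5),(386/1.5,259/1.5),(386/1.5,433/1.5)],158)))
"
```

```text
t 10.7 world [606.6  76.  207.8] press [ -5.    0.6 207.8] yaw-press deg 90.0 tilt [0.   0.76] q6 -1.66 F [0.3 0.1 0.4] M [ 0.011 -0.002  0.015] tau6 -0.0 g 0.646
cam in tool [   0.20135208  -74.986775   -131.95423995]
3 [[466.6, 353.8], [296.6, 353.7]]
6 [[465.0, 349.9], [298.2, 349.7]]
9 [[463.5, 346.1], [299.8, 345.9]]
11 [[462.5, 343.6], [300.8, 343.5]]
t 10.75 world [606.7  76.1 207.9] press [ -4.9   0.6 207.9] yaw-press deg 90.0 tilt [0.01 0.75] q6 -1.66 F [-0.1  0.3 -0.2] M [-0.01   0.017 -0.034] tau6 -0.0 g 0.642
shift [-0.6  5.   7.8] turn [-0.7  0.  -0. ]
knob wrist [[  4.14777951   2.62038652 158.        ]]
knob top [[ -0.82852395  -0.24978728 158.        ]] knob side [[  0.86610324   4.26294945 158.        ]]
lip [[-40.49602247   2.27303887 158.        ]
 [-36.75057576   2.28395665 158.        ]
 [ 45.13607007   2.52265198 158.        ]]
```

Wrist view: knob top at (386,351), its white pointer aimed at the front (−x), and the fingers symmetric about it in the channel. From the finger-referenced bias the axis is at about (0, +1.5) in the press frame, so I descend.

Request:
{"op": "servo_tool", "data": {
  "moves": [
    [[1,5,8],[-0.75,0,0]],
    [[1,5,25],[-0.75,0,0]],
    [[1,5,42],[-0.75,0,0]],
    [[1,5,55],[-0.75,0,0]],
    [[1,5,65],[-0.75,0,0]],
    [[1,5,65],[-0.75,0,0]],
    [[1,5,65],[-0.75,0,0]],
    [[1,5,65],[-0.75,0,0]]
  ]
}}

```text
clock: 11.6
position: [611.8, 77.4, 143.3]
tcp_rot: [2.127, 2.311, 0.001]
wrist_force: [-0.0, 0.2, -0.2]
gripper_width: 0.644
```

```bash
python3 -c "
from h import *
go(0,1.5,142,90)"
```

```text
t 11.6 world [611.8  77.4 143.3] press [  0.4   1.4 143.3] yaw-press deg 90.0 tilt [ 0.01 -0.05] q6 -1.66 F [-0.   0.2 -0.2] M [-0.011 -0.038 -0.028] tau6 0.0 g 0.644
shift [ 0.1 -0.4  1.3] turn [ 0.1  0.  -0. ]
```

Request:
{"op": "servo_tool", "data": {
  "moves": [
    [[0,0,1],[0,0,0]],
    [[0,0,1],[0,0,0]],
    [[0,0,1],[0,0,0]],
    [[0,0,1],[0,0,0]],
    [[0,0,1],[0,0,0]],
    [[0,0,1],[0,0,0]],
    [[0,0,1],[0,0,0]],
    [[0,0,1],[0,0,0]]
  ],
  "hand": 15
}}

```text
clock: 12.4
position: [611.6, 78.1, 142.4]
tcp_rot: [-2.127, -2.312, -0.002]
wrist_force: [-1.3, 3.4, 5.6]
gripper_width: 0.355
```

```bash
python3 -c "
from h import *
go(0,1.5,142,90)"
```

```text
t 12.4 world [611.6  78.1 142.4] press [1.000e-01 2.200e+00 1.424e+02] yaw-press deg 90.0 tilt [-0.05 -0.04] q6 -1.66 F [-1.3  3.4  5.6] M [ 0.611  0.283 -0.018] tau6 -0.036 g 0.355
shift [-0.7 -0.1  0.4] turn [ 0.  -0.1  0. ]
```

Request:
{"op": "servo_tool", "data": {
  "moves": [
    [[0.4,0,0.2],[0,0,7]],
    [[0.7,0,0.4],[0,0,14]],
    [[0.7,0,0.6],[0,0,21]],
    [[0.7,0,0.8],[0,0,28]],
    [[0.7,0,1],[0,0,35]],
    [[0.7,0,1.2],[0,0,42]],
    [[0.7,0,1.4],[0,0,49]],
    [[0.7,0,1.6],[0,0,56]]
  ]
}}

```text
clock: 13.2
position: [612.5, 80.4, 140.8]
tcp_rot: [-2.964, -1.036, -0.006]
wrist_force: [3.5, 9.9, 1.8]
gripper_width: 0.355
```

```bash
python3 -c "
from h import *
st()"
```

```text
t 13.2 world [612.5  80.4 140.8] press [  1.2   4.4 140.8] yaw-press deg 33.8 tilt [-0.26  0.04] q6 -0.67 F [3.5 9.9 1.8] M [ 1.503 -0.48   0.228] tau6 -1.367 g 0.355
```

Gripped and turning at the expected friction (Mz ≈ 0.23 Nm), but the TCP orbits: the axis is really at about (2.75, 2.2) in my press frame. I'll update that, loosen a little and recentre.

```bash
python3 -c "
from h import *
print(w(PRESS,[2.75,2.2,0]))"
sed -i 's/^PRESS=.*/PRESS=[614.16,78.32,0.083]/' h.py
python3 -c "
from h import *
go(0,0,140.5,33.8)
s,M=st()
print(M.inv().apply(w([611.6,75.9,.083],[.4,2.1,0])[0]-s['position']), 'cmd in tool frame rel to meas')"
```

```text
[[614.15814264  78.32041447   0.        ]]
t 13.2 world [612.5  80.4 140.8] press [ -1.5   2.2 140.8] yaw-press deg 33.8 tilt [-0.26  0.04] q6 -0.67 F [3.5 9.9 1.8] M [ 1.503 -0.48   0.228] tau6 -1.367 g 0.355
shift [0.  2.7 0.3] turn [-0.  -0.3 -0. ]
t 13.2 world [612.5  80.4 140.8] press [ -1.5   2.2 140.8] yaw-press deg 33.8 tilt [-0.26  0.04] q6 -0.67 F [3.5 9.9 1.8] M [ 1.503 -0.48   0.228] tau6 -1.367 g 0.355
[ -2.61126246   1.52580563 140.78075119] cmd in tool frame rel to meas
```

Request:
{"op": "servo_tool", "data": {
  "moves": [
    [[1.3,0.6,0],[0,0,0]],
    [[2.6,1.2,0],[0,0,0]],
    [[2.6,1.2,0],[0,0,0]],
    [[2.6,1.2,0],[0,0,0]],
    [[2.6,1.2,0],[0,0,0]],
    [[2.6,1.2,0],[0,0,0]],
    [[2.6,1.2,0],[0,0,0]],
    [[2.6,1.2,0],[0,0,0]]
  ],
  "hand": 38
}}

```text
clock: 14.0
position: [613.8, 78.7, 139.6]
tcp_rot: [-2.963, -1.042, 0.001]
wrist_force: [0.1, -0.0, 0.2]
gripper_width: 0.444
```

```bash
python3 -c "
from h import *
go(0,0,140.5,33.8)"
```

```text
t 14.0 world [613.8  78.7 139.6] press [ -0.4   0.4 139.6] yaw-press deg 34.0 tilt [0.05 0.03] q6 -0.68 F [ 0.1 -0.   0.2] M [ 0.01  -0.017 -0.017] tau6 -0.002 g 0.444
shift [ 0.1  0.6 -0.9] turn [-0.   0.   0.2]
```

Request:
{"op": "servo_tool", "data": {
  "moves": [
    [[0.1,0.6,0],[0,0,0]],
    [[0.1,0.6,0],[0,0,0]],
    [[0.1,0.6,0],[0,0,0]],
    [[0.1,0.6,0],[0,0,0]],
    [[0.1,0.6,0],[0,0,0]],
    [[0.1,0.6,0],[0,0,7]],
    [[0.1,0.6,0.2],[0,0,14]],
    [[0.1,0.6,0.4],[0,0,21]]
  ],
  "hand": 15
}}

```text
clock: 14.8
position: [614.2, 78.7, 139.3]
tcp_rot: [-3.105, -0.478, 0.001]
wrist_force: [-2.2, 1.6, 4.5]
gripper_width: 0.357
```

```bash
python3 -c "
from h import *
st()"
```

```text
t 14.8 world [614.2  78.7 139.3] press [1.000e-01 3.000e-01 1.393e+02] yaw-press deg 12.7 tilt [0.05 0.03] q6 -0.31 F [-2.2  1.6  4.5] M [0.381 0.431 0.252] tau6 -1.399 g 0.357
```

Request:
{"op": "servo_tool", "data": {
  "moves": [
    [[0,0,0.2],[0,0,5]],
    [[0,0,0.3],[0,0,10]],
    [[0,0,0.4],[0,0,15]],
    [[0,0,0.6],[0,0,20]],
    [[0,0,0.7],[0,0,25]],
    [[0,0,0.8],[0,0,30]],
    [[0,0,1],[0,0,35]],
    [[0,0,1.1],[0,0,40]]
  ]
}}

```text
clock: 15.6
position: [614.4, 78.7, 138.2]
tcp_rot: [-3.081, 0.611, 0.001]
wrist_force: [-2.4, 2.1, 2.3]
gripper_width: 0.353
```

```bash
python3 -c "
from h import *
st()"
```

```text
t 15.6 world [614.4  78.7 138.2] press [  0.3   0.3 138.2] yaw-press deg -27.2 tilt [0.03 0.  ] q6 0.39 F [-2.4  2.1  2.3] M [0.393 0.326 0.202] tau6 -0.935 g 0.353
```

Request:
{"op": "servo_tool", "data": {
  "moves": [
    [[0,0,0.1],[0,0,5]],
    [[0,0,0.3],[0,0,10]],
    [[0,0,0.4],[0,0,15]],
    [[0,0,0.6],[0,0,20]],
    [[0,0,0.7],[0,0,25]],
    [[0,0,0.8],[0,0,30]],
    [[0,0,1],[0,0,35]],
    [[0,0,1.1],[0,0,40]]
  ]
}}

```text
clock: 16.4
position: [614.6, 78.5, 137.1]
tcp_rot: [-2.687, 1.628, 0.0]
wrist_force: [-0.5, 1.2, 2.8]
gripper_width: 0.36
```

```bash
python3 -c "
from h import *
st()"
```

```text
t 16.4 world [614.6  78.5 137.1] press [  0.4   0.2 137.1] yaw-press deg -67.2 tilt [ 0. -0.] q6 1.09 F [-0.5  1.2  2.8] M [0.34  0.332 0.193] tau6 -0.934 g 0.36
```

Request:
{"op": "servo_tool", "data": {
  "moves": [
    [[0,0,0.1],[0,0,5]],
    [[0,0,0.3],[0,0,10]],
    [[0,0,0.4],[0,0,15]],
    [[0,0,0.6],[0,0,20]],
    [[0,0,0.7],[0,0,25]],
    [[0,0,0.8],[0,0,30]],
    [[0,0,1],[0,0,35]],
    [[0,0,1.1],[0,0,40]]
  ]
}}

```text
clock: 17.2
position: [614.6, 78.3, 136.0]
tcp_rot: [1.968, -2.449, 0.0]
wrist_force: [-2.4, 2.1, 3.0]
gripper_width: 0.353
```

```bash
python3 -c "
from h import *
st()"
```

```text
t 17.2 world [614.6  78.3 136. ] press [  0.4  -0.  136. ] yaw-press deg -107.2 tilt [-0.02  0.  ] q6 1.79 F [-2.4  2.1  3. ] M [0.267 0.178 0.169] tau6 -0.933 g 0.353
```

Request:
{"op": "servo_tool", "data": {
  "moves": [
    [[0,0,0.1],[0,0,5]],
    [[0,0,0.3],[0,0,10]],
    [[0,0,0.4],[0,0,15]],
    [[0,0,0.6],[0,0,20]],
    [[0,0,0.7],[0,0,25]],
    [[0,0,0.8],[0,0,30]],
    [[0,0,1],[0,0,35]],
    [[0,0,1.1],[0,0,40]]
  ]
}}

```text
clock: 18.0
position: [614.4, 78.2, 134.9]
tcp_rot: [1.012, -2.974, 0.001]
wrist_force: [-1.3, 0.9, 3.7]
gripper_width: 0.357
```

```bash
python3 -c "
from h import *
st()"
```

```text
t 18.0 world [614.4  78.2 134.9] press [  0.3  -0.2 134.9] yaw-press deg -147.2 tilt [-0.04  0.01] q6 2.49 F [-1.3  0.9  3.7] M [0.151 0.278 0.249] tau6 -0.899 g 0.357
```

Request:
{"op": "servo_tool", "data": {
  "moves": [
    [[0,0,0],[0,0,0]],
    [[0,0,0],[0,0,0]],
    [[0,0,0],[0,0,0]],
    [[0,0,-0.5],[0,0,-8]],
    [[0,0,-0.5],[0,0,-16]],
    [[0,0,-0.5],[0,0,-24]],
    [[0,0,-0.5],[0,0,-32]],
    [[0,0,-0.5],[0,0,-40]]
  ],
  "hand": 38
}}

```text
clock: 18.8
position: [614.4, 78.2, 135.3]
tcp_rot: [1.98, -2.438, -0.0]
wrist_force: [-0.7, 1.0, 0.5]
gripper_width: 0.442
```

```bash
python3 -c "
from h import *
go(0,0,135,-107)"
```

```text
t 18.8 world [614.4  78.2 135.3] press [ 2.000e-01 -1.000e-01  1.353e+02] yaw-press deg -106.6 tilt [-0.02 -0.03] q6 1.78 F [-0.7  1.   0.5] M [-0.002  0.018 -0.001] tau6 1.853 g 0.442
shift [-0.   0.2  0.3] turn [ 0.  -0.   0.4]
```

Request:
{"op": "servo_tool", "data": {
  "moves": [
    [[0,0,0],[0,0,-8]],
    [[0,0,0],[0,0,-16]],
    [[0,0,0],[0,0,-24]],
    [[0,0,0],[0,0,-32]],
    [[0,0,0],[0,0,-40]],
    [[0,0,0],[0,0,-48]],
    [[0,0,0],[0,0,-56]],
    [[0,0,0],[0,0,-64]]
  ]
}}

```text
clock: 19.6
position: [614.4, 78.2, 135.3]
tcp_rot: [2.971, -1.019, -0.001]
wrist_force: [-0.2, 0.5, -0.0]
gripper_width: 0.447
```

Request:
{"op": "servo_tool", "data": {
  "moves": [
    [[0,0,0],[0,0,-8]],
    [[0,0,0],[0,0,-16]],
    [[0,0,0],[0,0,-24]],
    [[0,0,0],[0,0,-32]],
    [[0,0,0],[0,0,-40]],
    [[0,0,0],[0,0,-48]],
    [[0,0,0],[0,0,-56]],
    [[0,0,0],[0,0,-64]]
  ]
}}

```text
clock: 20.4
position: [614.4, 78.2, 135.2]
tcp_rot: [3.06, 0.711, -0.001]
wrist_force: [0.1, -0.7, -0.6]
gripper_width: 0.448
```

Request:
{"op": "servo_tool", "data": {
  "moves": [
    [[0,0,0],[0,0,-8]],
    [[0,0,0],[0,0,-16]],
    [[0,0,0],[0,0,-24]],
    [[0,0,0],[0,0,-32]],
    [[0,0,0],[0,0,-40]],
    [[0,0,0],[0,0,-48]],
    [[0,0,0],[0,0,-48]],
    [[0,0,0],[0,0,-48]]
  ]
}}

```text
clock: 21.2
position: [614.3, 78.3, 135.3]
tcp_rot: [-2.516, -1.881, 0.001]
wrist_force: [-0.7, 0.4, -0.0]
gripper_width: 0.446
```

```bash
python3 -c "
from h import *
go(0,0,135,90)"
```

```text
t 21.2 world [614.3  78.3 135.3] press [ 1.000e-01 -1.000e-01  1.353e+02] yaw-press deg 68.8 tilt [0.02 0.04] q6 -1.28 F [-0.7  0.4 -0. ] M [ 0.041 -0.009 -0.028] tau6 -0.183 g 0.446
shift [ 0.  -0.2  0.3] turn [ -0.    0.  -21.2]
```

Request:
{"op": "servo_tool", "data": {
  "moves": [
    [[0,0,0],[0,0,0]],
    [[0,0,0],[0,0,0]],
    [[0,0,0],[0,0,0]],
    [[0,0,0],[0,0,0]],
    [[0,0,0],[0,0,0]],
    [[0,0,0.1],[0,0,5]],
    [[0,0,0.3],[0,0,10]],
    [[0,0,0.4],[0,0,15]]
  ],
  "hand": 15
}}

```text
clock: 22.0
position: [614.4, 78.4, 135.2]
tcp_rot: [-2.74, -1.537, 0.001]
wrist_force: [-0.6, 0.4, 2.4]
gripper_width: 0.358
```

```bash
python3 -c "
from h import *
st()"
```

```text
t 22.0 world [614.4  78.4 135.2] press [2.000e-01 1.000e-01 1.352e+02] yaw-press deg 53.8 tilt [0.03 0.02] q6 -1.02 F [-0.6  0.4  2.4] M [0.074 0.235 0.295] tau6 -0.879 g 0.358
```

Request:
{"op": "servo_tool", "data": {
  "moves": [
    [[0,0,0.1],[0,0,4]],
    [[0,0,0.2],[0,0,8]],
    [[0,0,0.3],[0,0,12]],
    [[0,0,0.4],[0,0,16]],
    [[0,0,0.5],[0,0,20]],
    [[0,0,0.6],[0,0,22]],
    [[0,0,0.6],[0,0,22]],
    [[0,0,0.6],[0,0,22]]
  ]
}}

```text
clock: 22.8
position: [614.3, 78.3, 134.6]
tcp_rot: [-2.981, -0.992, 0.001]
wrist_force: [-1.2, 0.1, 4.3]
gripper_width: 0.357
```

```bash
cat > av.py <<'E'
from h import *
from rig import ctrl
st(); L=[]
for i in range(6):
    ctrl.snapshot('side'); s=ctrl.get_state(); L.append((s['moment'][2],s['tau'][5],s['wrist_force'][2]))
print(np.mean(L,0).round(3),np.std(L,0).round(3))
E
python3 av.py
```

```text
t 22.8 world [614.3  78.3 134.6] press [  0.2  -0.  134.6] yaw-press deg 32.0 tilt [0.04 0.02] q6 -0.64 F [-1.2  0.1  4.3] M [0.096 0.295 0.011] tau6 -0.01 g 0.357
[0.021 0.021 4.797] [0.05  0.023 0.723]
```

```bash
python3 - <<'E'
from h import *
from rig import ctrl
import cv2
d=ctrl.snapshot('side'); cv2.imwrite('pics/s3.png',d['image'][:,:,::-1])
print(proj(SIDE,w(PRESS,[[88,95,90],[88,95,82],[88,-95,90],[-88,95,90],[-88,95,82]])).round(2))
a=cv2.imread('pics/side0.png')[135:265,175:315];b=cv2.imread('pics/s2.png')[135:265,175:315];c=cv2.imread('pics/s3.png')[135:265,175:315]
f=lambda i:cv2.resize(i,None,fx=4,fy=4,interpolation=cv2.INTER_CUBIC)
cv2.imwrite('pics/cmp.png',np.hstack([f(a),f(c)])[:, :][:600,:1120]); 
v=cv2.imread('pics/cmp.png'); cv2.imwrite('pics/cmp.png',cv2.resize(v,(800,int(v.shape[0]*800/v.shape[1]))))
E
```

```text
[[192.45 229.24]
 [192.84 231.8 ]
 [207.23 174.63]
 [274.79 233.92]
 [274.62 236.48]]
```

View pics/cmp.png

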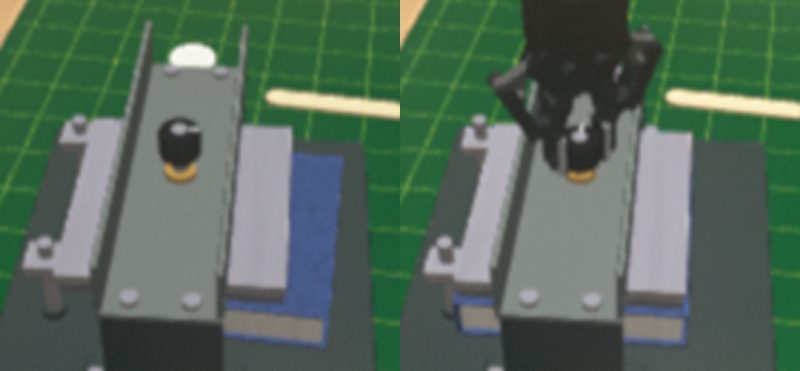

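```bash
python3 - <<'E'
from h import *
import cv2
for n in ['side0','s2','s3']:
    g=cv2.cvtColor(cv2.imread(f'pics/{n}.png'),cv2.COLOR_BGR2GRAY).astype(int)
    print(n,'front',g[228:250,260:272].mean(1).round().astype(int),'far',g[170:186,262:272].mean(1).round().astype(int))
    print('  back',g[222:246,198:204].mean(1).round().astype(int))
E
```

```text
side0 front [165 165 165 165 166 165 156 130  96  84  79  72  74  84  90  92  99 115
 123 124 123 124] far [122 103  90  81  78  79  80  82  97 132 161 167 166 166 166 166]
  back [164 164 164 164 165 165 166 166 164 144 102  86  82  70  68  72  74  74
  74  74  72  72  73  73]
s2 front [171 171 172 172 172 172 163 134 100  88  82  76  76  85  92  94  94  98
 115 128 130 130] far [126 106  93  84  80  81  82  84 100 137 167 173 172 172 172 172]
  back [170 170 170 171 171 172 172 173 171 150 106  90  85  74  74  83  92  94
  95  98 106 124 129 128]
s3 front [175 175 175 175 175 175 175 175 164 133 100  89  82  76  80  90  95 100
 118 130 133 132] far [127 108  94  84  81  82  83  84  88 100 122 151 172 176 175 175]
  back [173 173 173 174 174 174 175 175 175 176 173 150 107  91  85  77  77  86
  96 100 110 128 132 130]
```

```bash
cat > meas.py <<'E'
from h import *
import cv2,sys
def edge(p):
    t=0.75*np.median(np.sort(p)[-6:]); i=np.where((p[:-1]>=t)&(p[1:]<t))[0][0]; return i+(p[i]-t)/(p[i]-p[i+1])
def edges(im):
    g=cv2.cvtColor(im,cv2.COLOR_RGB2GRAY).astype(float)
    return np.array([228+edge(g[228:242,260:272].mean(1)),222+edge(g[222:240,198:204].mean(1)),-edge(g[174:190,262:272].mean(1)[::-1])+189])
if __name__=='__main__':
    for n in ['side0','s2','s3']: print(n,edges(cv2.imread(f'pics/{n}.png')[:,:,::-1]).round(3)) if 'ref' in sys.argv else 0
    st()
    from rig import ctrl
    L=[edges(ctrl.snapshot('side')['image']) for _ in range(5)]
    print('edges',np.mean(L,0).round(3),np.std(L,0).round(3))
E
python3 meas.py ref
```

```text
side0 [235.17  231.488 178.772]
s2 [235.158 231.49  178.786]
s3 [237.051 233.449 180.312]
t 23.15 world [614.4  78.4 134.6] press [  0.2   0.  134.6] yaw-press deg 32.0 tilt [0.03 0.02] q6 -0.64 F [-2.1 -0.2  4.9] M [0.05  0.355 0.061] tau6 0.049 g 0.357
edges [237.047 233.451 180.306] [0.007 0.006 0.004]
```

Request:
{"op": "servo_tool", "data": {
  "moves": [
    [[0,0,0.1],[0,0,3]],
    [[0,0,0.2],[0,0,6]],
    [[0,0,0.2],[0,0,9]],
    [[0,0,0.3],[0,0,12]],
    [[0,0,0.4],[0,0,15]],
    [[0,0,0.5],[0,0,18]],
    [[0,0,0.6],[0,0,21]],
    [[0,0,0.6],[0,0,24]]
  ]
}}

```text
clock: 24.2
position: [614.3, 78.4, 134.0]
tcp_rot: [3.122, 0.347, -0.001]
wrist_force: [-1.9, 0.1, 4.8]
gripper_width: 0.359
```

```bash
python3 meas.py
```

```text
t 24.2 world [614.3  78.4 134. ] press [  0.2   0.  134. ] yaw-press deg 7.9 tilt [ 0.04 -0.01] q6 -0.22 F [-1.9  0.1  4.8] M [-0.048  0.338  0.354] tau6 -0.353 g 0.359
edges [237.051 233.451 180.308] [0.004 0.008 0.007]
```

```bash
python3 - <<'E'
from h import *
from rig import ctrl
import cv2
for P in ([-75,95],[82,95],[-75,-95]):
    q=proj(SIDE,w(PRESS,[P+[90],P+[84]])); 
    # edge direction along press x -> vertical shift at fixed column
    e=proj(SIDE,w(PRESS,[[P[0]+10,P[1],90]]))[0]-q[0]; d=q[1]-q[0]; dv=d[1]-e[1]/e[0]*d[0]
    print(q[0].round(1),dv/6)
d=ctrl.snapshot('side'); cv2.imwrite('pics/k.png',cv2.resize(d['image'][165:215,205:270,::-1],None,fx=8,fy=8,interpolation=cv2.INTER_CUBIC))
E
```

```text
[268.6 233.6] 0.3218390790555548
[195.2 229.4] 0.31813280559811763
[271.5 177.7] 0.31124604223987756
```

View pics/k.png

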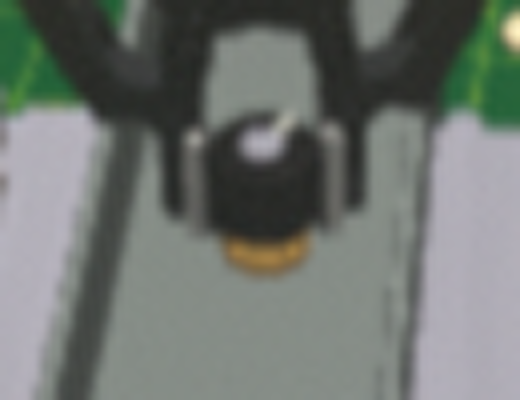

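The knob's pointer has turned by about 300°, agreeing with the arm (298°), so there was no slip. The platen stopped sinking, so it has bitten. I'll refine the drop measurement on cleaner columns.

```bash
python3 - <<'E'
from h import *
import cv2
G=[cv2.cvtColor(cv2.imread(f'pics/{n}.png'),cv2.COLOR_BGR2GRAY).astype(float) for n in ('s2','s3')]
def cr(p,fr):
    t=fr*np.median(np.sort(p)[-5:]); i=np.where((p[:-1]>=t)&(p[1:]<t))[0][0]; return i+(p[i]-t)/(p[i]-p[i+1])
for c in range(262,278,2):
    print(c,'far',[round(-cr(G[1][174:192,c:c+2].mean(1)[::-1],f)+cr(G[0][174:192,c:c+2].mean(1)[::-1],f),2) for f in (.65,.75,.85)] ,'front',[round(cr(G[1][228:241,c-4:c-2].mean(1),f)-cr(G[0][228:241,c-4:c-2].mean(1),f),2) for f in (.65,.75,.85)])
for c in range(195,205,2): print(c,'back',[round(cr(G[1][222:240,c:c+2].mean(1),f)-cr(G[0][222:240,c:c+2].mean(1),f),2) for f in (.65,.75,.85)])
for k in G: print(k[172:188,258:280:3].astype(int).tolist())
E
```

```text
262 far [np.float64(0.14), np.float64(0.11), np.float64(0.11)] front [np.float64(1.99), np.float64(2.01), np.float64(2.03)]
264 far [np.float64(0.81), np.float64(0.98), np.float64(1.13)] front [np.float64(1.85), np.float64(1.94), np.float64(1.97)]
266 far [np.float64(1.91), np.float64(1.89), np.float64(1.9)] front [np.float64(1.86), np.float64(1.88), np.float64(1.91)]
268 far [np.float64(1.86), np.float64(1.86), np.float64(1.87)] front [np.float64(1.88), np.float64(1.83), np.float64(1.84)]
270 far [np.float64(1.8), np.float64(1.82), np.float64(1.87)] front [np.float64(1.9), np.float64(1.88), np.float64(1.85)]
272 far [np.float64(1.9), np.float64(1.9), np.float64(1.94)] front [np.float64(1.97), np.float64(1.94), np.float64(1.86)]
274 far [np.float64(1.99), np.float64(2.0), np.float64(2.01)] front [np.float64(1.96), np.float64(1.96), np.float64(1.95)]
276 far [np.float64(1.79), np.float64(1.73), np.float64(1.65)] front [np.float64(1.98), np.float64(1.98), np.float64(1.99)]
195 back [np.float64(1.85), np.float64(1.79), np.float64(1.78)]
197 back [np.float64(1.98), np.float64(1.96), np.f
[... 735 characters left out ...]
, 79], [115, 172, 171, 171, 171, 172, 169, 80], [113, 172, 171, 171, 172, 172, 165, 79]]
[[95, 77, 96, 87, 101, 121, 134, 161], [122, 72, 93, 80, 82, 83, 91, 110], [126, 75, 96, 76, 77, 77, 80, 83], [117, 74, 104, 77, 78, 78, 77, 76], [108, 72, 111, 77, 78, 77, 77, 77], [100, 77, 111, 77, 76, 78, 77, 77], [94, 97, 111, 76, 78, 78, 78, 78], [89, 136, 136, 78, 78, 76, 76, 77], [89, 162, 162, 100, 99, 89, 90, 78], [99, 174, 171, 140, 137, 128, 131, 76], [104, 177, 174, 169, 172, 166, 173, 77], [108, 177, 175, 174, 176, 175, 178, 79], [108, 177, 174, 174, 176, 173, 173, 80], [114, 176, 175, 175, 177, 175, 172, 80], [119, 176, 173, 173, 175, 174, 167, 79], [115, 175, 173, 175, 175, 175, 158, 80]]
```

Drop is 6.05 ± 0.2 mm, so the bite was at 3.80 rad and we stand at about 1.4 rad past it. I'll add about 8° and then release.

Request:
{"op": "servo_tool", "data": {
  "moves": [
    [[0,0,0],[0,0,0]],
    [[0,0,0],[0,0,0]],
    [[0,0,0],[0,0,0]],
    [[0,0,0],[0,0,0]],
    [[0,0,0],[0,0,0]],
    [[0,0,0.1],[0,0,3]],
    [[0,0,0.2],[0,0,6]],
    [[0,0,0.2],[0,0,9]]
  ]
}}

```text
clock: 25.3
position: [614.3, 78.3, 133.7]
tcp_rot: [3.14, 0.101, -0.001]
wrist_force: [-2.2, 0.2, 4.9]
gripper_width: 0.36
```

```bash
python3 meas.py
```

```text
t 25.3 world [614.3  78.3 133.7] press [1.000e-01 0.000e+00 1.337e+02] yaw-press deg -1.1 tilt [ 0.05 -0.02] q6 -0.06 F [-2.2  0.2  4.9] M [-0.011  0.336  0.353] tau6 -0.342 g 0.36
edges [237.053 233.45  180.311] [0.006 0.002 0.006]
```

Request:
{"op": "servo_tool", "data": {
  "moves": [
    [[0,0,0],[0,0,0]],
    [[0,0,0],[0,0,0]],
    [[0,0,0],[0,0,0]],
    [[0,0,0],[0,0,0]],
    [[0,0,-10],[0,0,0]],
    [[0,0,-30],[0,0,0]],
    [[0,0,-60],[0,0,0]],
    [[0,0,-100],[0,0,0]]
  ],
  "hand": 38
}}

```text
clock: 26.35
position: [613.2, 78.4, 233.3]
tcp_rot: [-3.14, -0.103, 0.007]
wrist_force: [-0.3, -0.7, 0.3]
gripper_width: 0.441
```

Request:
{"op": "servo_tool", "data": {
  "moves": [
    [[0,0,-110],[0,0,0]],
    [[0,0,-120],[0,0,0]],
    [[0,0,-120],[0,0,0]],
    [[0,0,-120],[0,0,0]],
    [[0,0,-120],[0,0,0]],
    [[0,0,-120],[0,0,0]],
    [[0,0,-120],[0,0,0]],
    [[0,0,-120],[0,0,0]]
  ]
}}

```text
clock: 27.15
position: [614.0, 78.4, 351.9]
tcp_rot: [-3.14, -0.103, 0.006]
wrist_force: [-0.7, 0.1, 0.4]
gripper_width: 0.448
```

```bash
python3 - <<'E'
from h import *
from rig import ctrl
import cv2
st(); d=ctrl.snapshot('side')['image'][120:290,170:310,::-1]; t=ctrl.snapshot('top')['image'][110:260,90:340,::-1]
f=lambda i:cv2.resize(i,(int(i.shape[1]*480/i.shape[0]),480),interpolation=cv2.INTER_CUBIC)
v=f(d); t=cv2.resize(t,(400,240)); o=np.zeros((480,v.shape[1]+400,3),np.uint8); o[:,:v.shape[1]]=v; o[:240,v.shape[1]:]=t
cv2.imwrite('pics/end.png',o)
E
python3 meas.py
```

```text
t 27.15 world [614.   78.4 351.9] press [-2.000e-01  1.000e-01  3.519e+02] yaw-press deg -1.0 tilt [0.2  0.01] q6 -0.07 F [-0.7  0.1  0.4] M [ 0.022 -0.008 -0.016] tau6 -0.0 g 0.448
t 27.25 world [614.2  78.4 352.6] press [1.000e-01 0.000e+00 3.526e+02] yaw-press deg -1.0 tilt [0.14 0.01] q6 -0.07 F [0.1 0.4 0.7] M [ 0.06   0.007 -0.026] tau6 -0.0 g 0.446
edges [237.047 233.435 180.298] [0.006 0.003 0.006]
```

View pics/end.png

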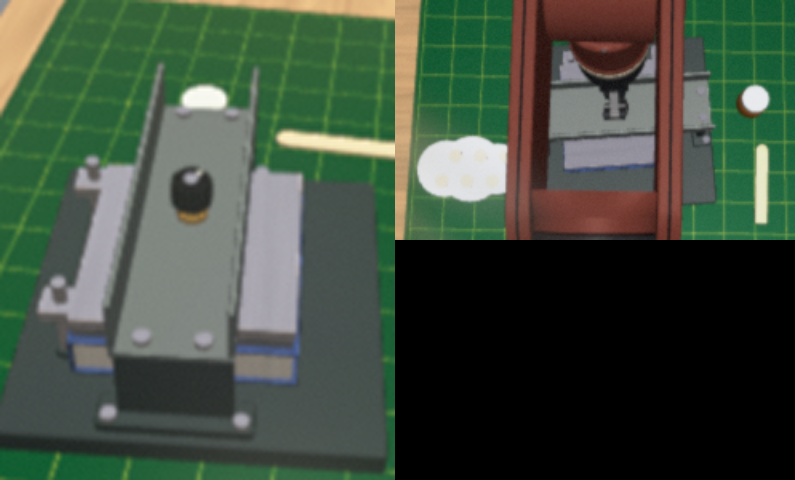

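The book is square and home, the platen is steady on it, the gripper is clear at z = 352 mm and nothing else has moved. Handing in.

```bash
python3 -c "
from rig import ctrl
print(ctrl.sign_off())"
```

```text
the job is handed in; nothing more can be done
None
```

The book is home against both pins and nipped, and I handed the job in at about 27 s with the gripper clear. I got no verdict back.

- **Push:** I pushed the book in with the open fingers, at 15.5 N wrist force at most in the readings taken. The force rose from 4 N to 12 N with no further movement, so it was on the pins. The pictures show it square to the base.
- **Winding:** I turned the knob clockwise about 307° in three grips. The first grip was off-centre by about 3 mm, so I loosened, recentred and carried on.
- **Bite:** The side camera showed the platen stop after sinking about 6.05 mm. That puts the bite at about 3.8 rad of turn and the knob about 1.55 rad past it at the end, or about 84 N.
- **Last checks:**
  - The platen did not move after I let go, and the wrist force was about zero.
  - In the last picture the palette, jar and bone folder look where they were.
- **Disagreements:**
  - The turning torque was 0.353 Nm, which suggests about 1.3 rad past the bite instead of 1.55. The torque reading is noisy, and both values are inside the allowed range.
  - The top camera put the knob about 3 mm from where the grip found it.

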